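# Pack the foot kit and peel off its cover tray

## Task

Pack the foot kit: pour the six brass feet from the aluminium beaker into the open blue tray that lies by itself on the bench, and stand the emptied beaker upright on the bench again. Then fetch a tray to cover it: the trays in the stack cling together at their corners, so peel the top one off by its cut corner, tipping it up while the opposite corner still rests on the stack and only then lifting it away, without upsetting the stack below or disturbing the tools around. Finish while still holding that tray in the gripper, level, still and lined up about 10 cm above the filled tray, cut corner above cut corner.

Things in the scene. Friction and masses are not known exactly. Their poses are not given: they have to be found in the camera images.
- beaker: loose straight-sided aluminium beaker, round, 78 mm tall, 60 mm outer diameter, 2 mm wall, 3 mm floor, smooth inside, 70 g; origin at the centre of its underside, z up through the mouth. The six feet (together 0.11 kg) lie in it; they slide out once it is tipped some 20 degrees past level
- foot0: one of six alike turned brass feet, 16 mm diameter, 13 mm tall, 18 g, smooth; origin at the centre of its flat underside. At the start inside the beaker
- foot1: one of six alike turned brass feet, 16 mm diameter, 13 mm tall, 18 g, smooth; origin at the centre of its flat underside. At the start inside the beaker
- foot2: one of six alike turned brass feet, 16 mm diameter, 13 mm tall, 18 g, smooth; origin at the centre of its flat underside. At the start inside the beaker
- foot3: one of six alike turned brass feet, 16 mm diameter, 13 mm tall, 18 g, smooth; origin at the centre of its flat underside. At the start inside the beaker
- foot4: one of six alike turned brass feet, 16 mm diameter, 13 mm tall, 18 g, smooth; origin at the centre of its flat underside. At the start inside the beaker
- foot5: one of six alike turned brass feet, 16 mm diameter, 13 mm tall, 18 g, smooth; origin at the centre of its flat underside. At the start inside the beaker
- kit_tray: open blue formed tray lying alone on the bench, loose, 100 g: rim 179 (x) x 129 (y) mm, 30 mm high, 2 mm floor 150 x 100 mm, walls lean out 20 degrees to an upright lip. Rim 9 mm thick (inner to outer face, both upright), 8 mm deep. Corner -x,-y is cut at 45 degrees (straight rim about 55 mm), the others round; four 17 mm bosses inside near the corners. Origin: centre of the underside, z up
- kit_tray_cut (a point): middle of the kit tray's cut corner, on top of the rim, midway across its thickness: the tray's own (-64, -39) mm, 30 mm above its underside; the rim runs there along the tray's own (1, -1) direction
- tray_stack: the seven nested trays below the top one, loose on the bench, together 0.85 kg; each sits 17 mm above the one below, so their uppermost rim is 132 mm above the bench. Same outline, axes and cut corner (-x, -y) as the kit tray. Origin: centre of the underside, on the bench
- top_tray: top tray of the stack, like the kit tray, loose, about 100 g; nested, its underside is 119 mm and its rim 149 mm above the bench, 9 mm clear of the next rim. Snaps hold its four corners: lifting the cut corner alone takes 2 to 3 N and frees them in turn; a level pull takes about twice that. With the cut corner 25 mm up it lifts off freely. Origin: centre of the underside, z up
- top_tray_cut (a point): middle of the top tray's cut corner, on top of the rim, midway across its thickness: the tray's own (-64, -39) mm, 30 mm above its underside; here it can be pinched, one finger inside, one outside
- top_tray_far (a point): round corner of the top tray diagonally opposite the cut one, on top of the rim: the tray's own (82, 57) mm
- toggle_clamp: toggle clamp with a red handle, fixed to the bench between the beaker and the kit tray, an obstacle: 290 mm long (along x, from -0.14 to +0.15 m about its origin), 80 mm wide, handle end about 110 mm above the bench; origin on its base, 30 mm below the bench top
- marking_gauge: loose beech marking gauge, 62 x 210 x 64 mm, a bystander; origin at the centre of its underside
- sanding_block: loose beech sanding block, 62 x 105 x 30 mm, a bystander; origin at the centre of its underside
- calliper: loose steel vernier calliper, 76 x 230 x 7 mm, lying flat, a bystander; origin at the centre of its underside
- screwdriver: loose screwdriver, yellow handle, 26 x 198 x 25 mm, a bystander; origin at the centre of its underside

How it is judged:
By the outcome, as a careful person would: the job done as asked, in the order asked, and still so for the second after the job is handed in, while the arm keeps its last pose, push and grip.
It also fails if it takes over 72 s, if anything falls off the work surface, if the arm or the gripper's body presses on something with over 40 N, if the wrist force passes 120 N, or if a joint passes its speed limit or range.

## Robot

A 7-joint arm with a two-finger parallel gripper is mounted at the origin on a cart in front of the work surface, level with it; the furniture and walls round the work are solid. World frame = base frame: x ahead of the robot, y to its left, z up, the work surface at z = 0. Lengths are in m, angles in rad, forces in N, time in s.
With the tool pointing down it reaches from about 0.425 to 0.925 m from the base axis. Payload 6.8 kg.
Tool frame: the origin (TCP) lies on the centre line of the jaws, within the pads' length; the fingertips stand 14 mm ahead of it and the grasp point (between the pads) lies 5 mm behind it; z points along the fingers, y is the line along which they close (so a half turn about z gives the same grasp; the last joint's range is limited). The gripper opens to 85 mm and grips with 20 to 120 N. Pads are 22 mm wide; open, the fingers measure 114 mm over their backs; the gripper's body (76 mm by 85 mm) begins 54 mm behind the grasp point. The pads swing forward as they close: fully open they stand 13 mm farther back than shut.
Start: joints at [1.045, 0.477, 0.022, 1.555, -0.011, 1.109, -0.083], TCP at [0.274, -0.617, 0.245] pointing down, gripper open.
Joint ranges: [-2.96, 2.96], [-0.34, 2.1], [-1.41, 1.46], [0.24, 2.44], [-1.37, 4.51], [0.17, 1.92], [-2.96, 2.96]. Speed limits (rad/s): [2.39, 2.39, 3.14, 3.14, 3.14, 3.14, 3.14].

## Interface

Orientations are given as a unit quaternion [w, x, y, z].
In Python, from station import bot gives the robot as it stands. The module is installed in compiled form; this text tells all that it offers.
- The arm moves only by the tool drive_tool, never from a script. Its argument "commands" is a list of rows, each an object with "hand": the opening, from 0 (shut) to 1 (fully open); "translation": the shift along the world's x, y, z in mm, a list of three; "angular": the turn, a rotation vector about the world's x, y, z in rad, a list of three. In form: [{"hand": hand, "translation": [tx, ty, tz], "angular": [ax, ay, az]}, ...]. A call has 1 to 12 rows; each row is the pose to reach, as a shift and turn from the pose commanded when the call began; what a row does not reach only later rows make up. A row lasts 1/8 s, in which the tool goes at most 62.5 mm and 10.7 degrees, less where a joint would pass 70% of its speed; a pose out of reach is approached as far as the arm can. A call with a gripper value outside its range is refused whole. The fingers move at their own pace and stop on an object; "force" is the grip in N (left out, the last holds). Time passes only in rows, so rows that repeat a pose let the fingers close. It gives the time, the measured TCP pose, the force, the opening and the grip force at its end, in the units of the state.
- bot.get_obs(): the state, without advancing time (a new reading comes with each control period).
- bot.read_camera(name): name is "scene" or "top" or "wrist"; returns the picture (384x512x3 uint8, red, green, blue); there is no depth.
- bot.camera_model(name): a dict with "fx", "fy", "cx", "cy" (pixels), "k1" (the pictures are not rectified: a ray, as slopes to the right and down, at radius r is drawn at 1 + k1 r^2 times it, then the intrinsics apply), "view" (4x4, takes a point from world to camera coordinates). Camera axes: x right, y up, looking along -z (the intrinsics and any distortion apply to the point x, -y, -z); pixel columns grow to the right and rows downward; lengths in m; the calibration is good to about 2 mm. A picture is of the moment at which its call begins: read the wrist's pose just before it. camera_model takes no time and is no camera call; for the wrist camera it gives the pose at the moment of the call.
- bot.hand_in(): hands the job in; it is judged then, once.
Trained networks look in the newest picture that a camera, given by its name, has taken for a name from the list of things; names that differ only in an ending like _2 or _b are one class to them, and where a whole thing is asked for, a point or a joint stands for the part that bears it (a point fixed in the world has none). Each returns a list of dicts, best first, with "score" (0 to 1); they miss things now and then, are a little off and sometimes report something else, mostly with a low value. They report only what shows in the picture. A call takes as long as a camera call.
- bot.find_in(camera, query): "position" ([column, row] in pixels, amid what is visible of it).
- bot.outline_of(camera, query): "pixels" (384x512 bool, what is visible of it) and "position" ([column, row] in pixels, amid what is visible of it).
The state is a dict: "t": time; "q": joint angles; "joint_vel": joint speeds; "joint_torque": joint torques, N m; "eef_pos": TCP position; "tool_rot": TCP orientation; "contact_force": force on the tool from outside, world axes, zero at the start; "torque": the same for the moment, N m; "gripper_width": opening from 0.0 (shut) to 1.0 (fully open); "grasp_force": force on a finger pad.
Only numpy, scipy, OpenCV 4.12 (cv2) and the standard library are available. Lean on these libraries where they do the work, as an engineer would, in place of code of your own. Each camera call takes 0.05 s, during which the arm holds its last target. There are 200 camera calls.

## Working session

There is one attempt and no reset: what is moved stays moved. The work goes in short steps, Python scripts to look and compute and a tool call to move; the robot and the scene stay as the last step left them, time stands still between calls to the robot, and variables do not carry over. Pictures are saved under pics/ and viewed, at most 10 in all, crops included, and the job is handed in when it is done.

Besides the shell and the picture viewer there is one more tool, called after "Emit:" as name(argument=value, ...), one argument or row to a line, values as JSON. drive_tool: Moves the arm, as the interface text tells. Its arguments: {"type":"object","properties":{"commands":{"type":"array","items":{"type":"object","properties":{"hand":{"type":"number"},"translation":{"type":"array","items":{"type":"number"}},"angular":{"type":"array","items":{"type":"number"}}}}},"force":{"type":"number"}},"required":["commands"]}

```bash
mkdir -p pics; cat > h.py <<'E'
import numpy as np, cv2
from station import bot
def ray(cam,uv):
    m=bot.camera_model(cam); V=np.array(m["view"]); k=m["k1"]
    d=np.array([(uv[0]-m["cx"])/m["fx"],(uv[1]-m["cy"])/m["fy"]]); s=d.copy()
    for _ in range(20): s=d/(1+k*(s@s))
    R=V[:3,:3]; o=-R.T@V[:3,3]
    return o,R.T@np.array([s[0],-s[1],-1.0])
def atz(cam,uv,z):
    o,d=ray(cam,uv); return o+d*(z-o[2])/d[2]
def proj(cam,P):
    m=bot.camera_model(cam); V=np.array(m["view"]); P=np.atleast_2d(P)
    c=P@V[:3,:3].T+V[:3,3]; s=np.c_[c[:,0],-c[:,1]]/-c[:,2:3]
    s=s*(1+m["k1"]*(s**2).sum(1,keepdims=True))
    return s*[m["fx"],m["fy"]]+[m["cx"],m["cy"]]
E
python3 - <<'E'
from h import *
for c in("scene","top"):
    cv2.imwrite(f"pics/{c}0.png",bot.read_camera(c)[...,::-1])
    m=bot.camera_model(c);V=np.array(m["view"]);print(c,m["fx"],m["k1"],-V[:3,:3].T@V[:3,3])
    for q in("beaker","kit_tray","kit_tray_cut","tray_stack","top_tray","top_tray_cut","top_tray_far","toggle_clamp","marking_gauge","sanding_block","calliper","screwdriver"):
        r=bot.find_in(c,q); print(q,[(round(x["score"],2),np.round(x["position"]).tolist()) for x in r[:3]],[atz(c,x["position"],0).round(3).tolist()[:2] for x in r[:1]])
o=bot.get_obs();print(o["t"],o["tool_rot"],o["eef_pos"])
E
```

```text
scene 351.78138229395887 -0.10417826413336388 [0.11632254 0.58203262 0.76623589]
beaker [(0.9, [318.0, 155.0]), (0.31, [180.0, 216.0])] [[0.546, -0.47]]
kit_tray [(0.78, [245.0, 223.0])] [[0.567, -0.015]]
kit_tray_cut [(0.62, [241.0, 222.0])] [[0.58, -0.014]]
tray_stack [(0.61, [196.0, 296.0]), (0.52, [188.0, 262.0])] [[0.522, 0.261]]
top_tray [(0.71, [190.0, 261.0])] [[0.609, 0.188]]
top_tray_cut [(0.82, [191.0, 259.0])] [[0.609, 0.18]]
top_tray_far [(0.74, [189.0, 260.0])] [[0.613, 0.185]]
toggle_clamp [] []
marking_gauge [(0.62, [180.0, 214.0])] [[0.759, 0.065]]
sanding_block [(0.78, [267.0, 294.0]), (0.53, [187.0, 259.0])] [[0.377, 0.157]]
calliper [(0.88, [301.0, 256.0])] [[0.364, 0.001]]
screwdriver [] []
top 434.66802640395 -0.06719913612299978 [ 0.3733106  -0.02821543  1.45120382]
beaker [(0.54, [372.0, 210.0])] [[0.517, -0.42]]
kit_tray [(0.97, [249.0, 198.0])] [[0.568, -0.007]]
kit_tray_cut [(0.93, [250.0, 200.0])] [[0.559, -0.008]]
tray_stack [(0.8, [183.0, 218.0])] [[0.505, 0.215]]
top_tray [(0.57, [161.0, 209.0])] [[0.534, 0.289]]
top_tray_cut [(0.8, [163.0, 205.0])] [[0.549, 0.284]]
top_tray_far [(0.74, [252.0, 200.0]), (0.56, [161.0, 209.0])] [[0.561, -0.016]]
toggle_clamp [] []
marking_gauge [(0.85, [216.0, 149.0]), (0.69, [198.0, 261.0])] [[0.737, 0.103]]
sanding_block [(0.82, [200.0, 262.0])] [[0.357, 0.159]]
calliper [] []
screwdriver [(0.61, [163.0, 208.0]), (0.48, [339.0, 176.0])] [[0.539, 0.282]]
1.3 [ 4.01439343e-06  9.78258359e-01  2.07389930e-01 -3.79645624e-07] [ 0.27389076 -0.61696628  0.24529785]
```

```bash
python3 - <<'E'
import cv2
a=cv2.imread("pics/top0.png");cv2.imwrite("pics/top0c.png",cv2.resize(a[110:300,110:430],(800,475),interpolation=cv2.INTER_CUBIC))
a=cv2.imread("pics/scene0.png");cv2.imwrite("pics/scene0c.png",cv2.resize(a,(800,600),interpolation=cv2.INTER_CUBIC))
E
```

```text
(no output)
```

View pics/top0c.png

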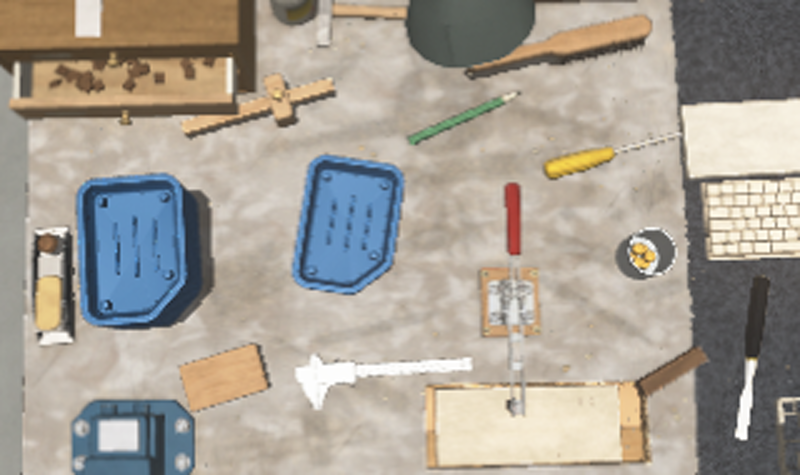

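View pics/scene0c.png

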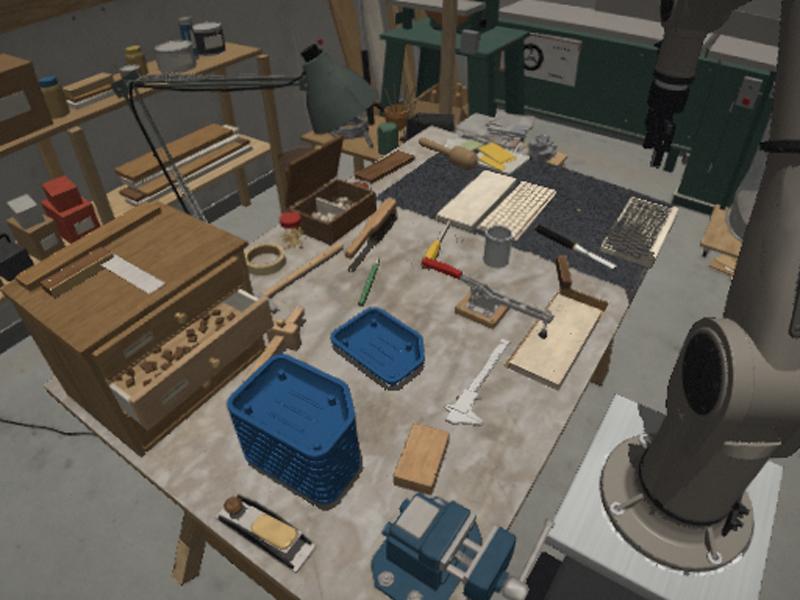

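The top view, up = +x and left = +y, shows the stack at left (crop 130,250), the kit tray in the middle (350,225) with its cut corner lower right (380,275), the clamp at (513,300) and the beaker with the feet at (650,252). The scene view agrees with it. Next I fit exact poses to the silhouettes.

```bash
cat > fit.py <<'E'
from h import *
from scipy.optimize import minimize
def rim(z):
    P=[(-.0895,-.0199),(-.0449,-.0645)]
    r=.0147
    for sx,sy,a0 in((1,-1,-90),(1,1,0),(-1,1,90)):
        for a in np.radians(np.linspace(a0,a0+90,7)): P.append((sx*(.0895-r)+r*np.cos(a),sy*(.0645-r)+r*np.sin(a)))
    return np.c_[np.array(P),np.full(len(P),z)]
def circ(z,r=.03):
    a=np.linspace(0,2*np.pi,48); return np.c_[r*np.cos(a),r*np.sin(a),np.full(48,z)]
def place(P,p):
    c,s=np.cos(p[2]),np.sin(p[2]); return np.c_[P[:,0]*c-P[:,1]*s+p[0],P[:,0]*s+P[:,1]*c+p[1],P[:,2]]
def fit(model,masks,p0):
    def f(p):
        t=0
        for c,m in masks.items():
            S=4; q=proj(c,place(model,p)); im=np.zeros((384*S,512*S),np.uint8)
            cv2.fillConvexPoly(im,cv2.convexHull(np.round((q+.5)*S*16-8).astype(np.int32)),255,shift=4)
            im=cv2.resize(im,(512,384),interpolation=cv2.INTER_AREA)/255
            t+=np.abs(im-m).sum()/m.sum()
        return t
    p0=np.array(p0,float)
    r=minimize(f,p0,method="Nelder-Mead",options=dict(initial_simplex=np.array([p0]+[p0+d for d in np.diag([.02,.02,.1])]),xatol=2e-4,fatol=1e-4))
    return r.x.round(4),round(r.fun,3)
E
python3 - <<'E'
from fit import *
I={c:cv2.imread(f"pics/{c}0.png") for c in("top","scene")}
B={}
for c in I:
    hsv=cv2.cvtColor(I[c],cv2.COLOR_BGR2HSV); B[c]=cv2.inRange(hsv,(100,120,40),(122,255,255))
def comp(c,uv):
    m=cv2.morphologyEx(B[c],cv2.MORPH_CLOSE,np.ones((5,5))); n,l=cv2.connectedComponents(m); k=l[int(uv[1]),int(uv[0])]
    h=(l==k).astype(np.uint8); print(c,k,h.sum()); cs=cv2.findContours(h,0,2)[0]; z=h*0; cv2.drawContours(z,cs,-1,1,-1); return z.astype(float)
kit={"top":comp("top",(249,198)),"scene":comp("scene",(241,222))}
st={"top":comp("top",(161,209)),"scene":comp("scene",(190,262))}
K=np.r_[rim(.03),rim(.022)]; S=np.r_[rim(.149),rim(.022)]
for n,M,mk,p in(("kit",K,kit,(.56,0,-.15)),("stack",S,st,(.52,.24,0))):
    print(n,fit(M,mk,p),[ (c,fit(M,{c:mk[c]},p)) for c in mk])
bm={}
for c in("top","scene"):
    r=bot.outline_of(c,"beaker"); print([(x["score"],x["pixels"].sum(),x["position"]) for x in r[:2]])
    if r: bm[c]=r[0]["pixels"].astype(float)
Bk=np.r_[circ(0),circ(.078)]
print(fit(Bk,bm,(.52,-.44,0)),[(c,fit(Bk,{c:bm[c]},(.52,-.44,0))) for c in bm])
o=bot.get_obs();print(o["t"])
# clamp features / tools by pixel in top crop
f=lambda u,v,z:print((u,v),atz("top",(u/2.5+110,v/2.5+110),z).round(3)[:2])
for a in[(513,185,.11),(513,253,.08),(515,410,.05),(482,300,0),(540,300,0),(545,170,.02),(613,155,.02),(680,133,0),(650,365,.05),(705,350,.05),(183,130,.03),(335,85,.03),(270,385,.03),(300,400,0),(470,365,0)]: f(*a)
E
```

```text
top 1 1808
scene 5 1806
top 2 2299
scene 6 5549
kit (array([ 0.5623, -0.0084, -0.1406]), np.float64(0.18)) [('top', (array([ 0.5571, -0.0067, -0.1615]), np.float64(0.103))), ('scene', (array([ 0.5647, -0.0087, -0.1607]), np.float64(0.053)))]
stack (array([0.5228, 0.2541, 0.0365]), np.float64(0.273)) [('top', (array([ 0.5192,  0.2573, -0.0196]), np.float64(0.226))), ('scene', (array([0.5237, 0.2531, 0.0148]), np.float64(0.039)))]
[(0.85, np.int64(324), [372.0, 209.9])]
[(0.92, np.int64(363), [317.9, 155.7]), (0.66, np.int64(525), [301.7, 250.2])]
(array([ 0.5102, -0.3949,  0.0366]), np.float64(0.541)) [('top', (array([ 0.5091, -0.3944, -0.1493]), np.float64(0.258))), ('scene', (array([ 0.5179, -0.4056,  0.0945]), np.float64(0.193)))]
1.4
(513, 185) [ 0.592 -0.216]
(513, 253) [ 0.51  -0.217]
(515, 410) [ 0.312 -0.217]
(482, 300) [ 0.456 -0.184]
(540, 300) [ 0.454 -0.262]
(545, 170) [ 0.627 -0.273]
(613, 155) [ 0.645 -0.365]
(680, 133) [ 0.678 -0.464]
(650, 365) [ 0.365 -0.393]
(705, 350) [ 0.382 -0.465]
(183, 130) [0.688 0.211]
(335, 85) [0.746 0.007]
(270, 385) [0.349 0.097]
(300, 400) [0.328 0.06 ]
(470, 365) [ 0.37  -0.166]
```

```bash
cat >> h.py <<'E'
from scipy.spatial.transform import Rotation as Ro
def cur():
    o=bot.get_obs(); return np.array(o["eef_pos"]),Ro.from_quat(np.array(o["tool_rot"])[[1,2,3,0]]),o
def frame(az,below,roll=0):
    """tool pointing azimuth az, `below` deg under horizontal, closing axis horizontal, then rolled about tool z (deg)"""
    a,b=np.radians([az,below]); z=np.array([np.cos(a)*np.cos(b),np.sin(a)*np.cos(b),-np.sin(b)])
    y=np.array([np.sin(a),-np.cos(a),0]); return Ro.from_matrix(np.c_[np.cross(y,z),y,z])*Ro.from_euler("z",roll,degrees=True)
def go(pos,R):
    p,r,o=cur(); d=R*r.inv(); v=d.as_rotvec()
    print("mm",((np.array(pos)-p)*1000).round(1),"rotvec",v.round(3),"deg",np.degrees(np.linalg.norm(v)).round(1))
E
python3 - <<'E'
from h import *
p,r,o=cur();print(p,r.as_matrix().round(2))
for rl in(0,180): go((.455,-.475,.2),frame(52,25,rl))
E
```

```text
[ 0.2738946  -0.61695973  0.24532173] [[ 0.91  0.41  0.  ]
 [ 0.41 -0.91 -0.  ]
 [ 0.    0.   -1.  ]]
mm [181.1 142.  -45.3] rotvec [ 0.704 -0.903  0.436] deg 70.2
mm [181.1 142.  -45.3] rotvec [ 1.181  0.922 -2.282] deg 156.4
```

Emit:
drive_tool(
  commands=[
    {"hand":1,"translation":[60,45,-5],"angular":[0.176,-0.226,0.109]},
    {"hand":1,"translation":[120,95,-15],"angular":[0.352,-0.451,0.218]},
    {"hand":1,"translation":[181,142,-45],"angular":[0.528,-0.677,0.327]},
    {"hand":1,"translation":[181,142,-45],"angular":[0.704,-0.903,0.436]},
    {"hand":1,"translation":[181,142,-45],"angular":[0.704,-0.903,0.436]},
    {"hand":1,"translation":[181,142,-45],"angular":[0.704,-0.903,0.436]},
    {"hand":1,"translation":[181,142,-45],"angular":[0.704,-0.903,0.436]},
    {"hand":1,"translation":[181,142,-45],"angular":[0.704,-0.903,0.436]},
  ],
)

```text
t: 2.4
eef_pos: [0.4536, -0.4759, 0.1977]
tool_rot: [-0.236, 0.759, 0.368, 0.483]
contact_force: [0.3, 0.6, -0.1]
gripper_width: 0.997
grasp_force: 0.0
```

```bash
python3 - <<'E'
from fit import *
p,r,o=cur();print(o["t"],p,r.as_matrix()[:,2].round(3),np.round(o["q"],3),np.round(o["contact_force"],1))
a=bot.read_camera("wrist");cv2.imwrite("pics/w1.png",a[...,::-1])
x=bot.outline_of("wrist","beaker");print([(i["score"],i["pixels"].sum(),i["position"]) for i in x])
Bk=np.r_[circ(0),circ(.078)]
if x: print(fit(Bk,{"wrist":x[0]["pixels"].astype(float)},(.513,-.398,0)))
E
```

```text
2.4 [ 0.45357607 -0.47591218  0.19768904] [ 0.559  0.714 -0.422] [ 1.39   0.884 -0.457  1.452 -0.697  1.409  0.652] [ 0.3  0.6 -0.1]
[(0.86, np.int64(4689), [260.5, 266.7])]
(array([ 0.5155, -0.3934, -0.0299]), np.float64(0.042))
```

View pics/w1.png

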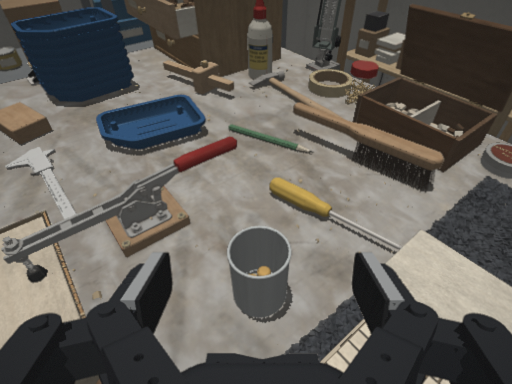

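The wrist view shows the beaker centred between the open fingers at (260,267), with the screwdriver beyond it and the clamp at left. Next I work out the arm kinematics so I can plan the pour.

```bash
cat > kin.py <<'E'
from h import *
import itertools
from scipy.optimize import least_squares
qs=[[1.045,.477,.022,1.555,-.011,1.109,-.083],[1.39,.884,-.457,1.452,-.697,1.409,.652]]
Rs=[Ro.from_quat(np.array(q)[[1,2,3,0]]) for q in([4e-6,.978258,.20739,0],[-.236,.759,.368,.483])]
Ps=[np.array([.2739,-.6170,.2453]),np.array([.4536,-.4759,.1977])]
def fk(q,s,o1,o7,L=None):
    R=Ro.identity();p=np.zeros(3)
    ang=[s[0]*q[0]+o1,q[1],s[1]*q[2],q[3],s[2]*q[4],q[5],s[3]*q[6]+o7]
    for i,a in enumerate(ang):
        R=R*Ro.from_euler("zyzyzyz"[i],a)
        if L is not None:
            if i==0:p=p+R.apply([L[0],0,L[1]])
            if i==2:p=p+R.apply([L[2],0,L[3]])
            if i==4:p=p+R.apply([L[4],0,L[5]])
            if i==6:p=p+R.apply([0,0,L[6]])
            if i==5:p=p+R.apply([L[7],0,0])
    return R,p
if __name__=="__main__":
    best=[]
    for s in itertools.product([1,-1],repeat=4):
        for x0 in itertools.product([0,2,4],[0,2,4]):
            f=lambda x:np.concatenate([(fk(q,s,*x)[0].inv()*R).as_rotvec() for q,R in zip(qs,Rs)])
            r=least_squares(f,x0); best.append((r.cost,s,r.x))
    best.sort(key=lambda b:b[0])
    for b in best[:4]: print(b)
    _,s,x=best[0]
    g=lambda L:np.concatenate([fk(q,s,*x,L)[1]-P for q,P in zip(qs,Ps)]+[.01*(L-[0,.3,0,.4,0,.4,.3,0])*[3,1,3,1,3,1,1,3]])
    r=least_squares(g,[0,.3,0,.4,0,.4,.3,0]);print(r.x.round(3),g(r.x)[:6].round(4))
E
python3 kin.py
```

```text
(np.float64(1.3012561639626322e-06), (-1, -1, -1, -1), array([6.28268971, 1.57018836]))
(np.float64(1.3012561639627142e-06), (-1, -1, -1, -1), array([6.28268971, 7.85337367]))
(np.float64(1.3012561639631398e-06), (-1, -1, -1, -1), array([6.28268971, 1.57018836]))
(np.float64(1.3012561639632254e-06), (-1, -1, -1, -1), array([-4.95599103e-04,  1.57018836e+00]))
[-0.153  0.752 -0.151 -0.016 -0.025  1.666 -0.16   0.536] [ 0.0458  0.0246  0.002   0.0001  0.0016 -0.002 ]
```

```bash
python3 - <<'E'
from h import *
R=frame(52,25); a=R.as_matrix()[:,2]; b=np.array([.5155,-.3934,.048])
for d in(-.1,.013): go(b+d*a,R)
E
```

```text
mm [   4.4   10.1 -110.3] rotvec [ 0.001 -0.     0.   ] deg 0.1
mm [  67.5   90.8 -158.1] rotvec [ 0.001 -0.     0.   ] deg 0.1
```

Emit:
drive_tool(
  commands=[
    {"hand":1,"translation":[2,5,-55],"angular":[0,0,0]},
    {"hand":1,"translation":[4,10,-110],"angular":[0,0,0]},
    {"hand":1,"translation":[4,10,-110],"angular":[0,0,0]},
    {"hand":1,"translation":[25,37,-126],"angular":[0,0,0]},
    {"hand":1,"translation":[46,64,-142],"angular":[0,0,0]},
    {"hand":1,"translation":[57,77,-150],"angular":[0,0,0]},
    {"hand":1,"translation":[67,91,-158],"angular":[0,0,0]},
    {"hand":1,"translation":[67,91,-158],"angular":[0,0,0]},
  ],
)

```text
t: 3.5
eef_pos: [0.5225, -0.3831, 0.043]
tool_rot: [-0.236, 0.758, 0.37, 0.483]
contact_force: [0.8, -0.3, -0.6]
gripper_width: 0.997
grasp_force: 0.0
```

```bash
python3 - <<'E'
from fit import *
p,r,o=cur();print(o["t"],p,r.as_quat().round(4),np.round(o["q"],4),np.round(o["contact_force"],1))
a=bot.read_camera("wrist");cv2.imwrite("pics/w2.png",a[...,::-1])
a=bot.read_camera("scene");cv2.imwrite("pics/s2.png",cv2.resize(a[100:260,200:420,::-1],(800,582)))
E
```

```text
3.5 [ 0.52249729 -0.38310795  0.04302534] [ 0.7575  0.3704  0.4832 -0.2357] [ 1.2879  1.0575 -0.492   1.5797 -0.7311  1.107   0.8041] [ 0.8 -0.3 -0.6]
```

View pics/w2.png

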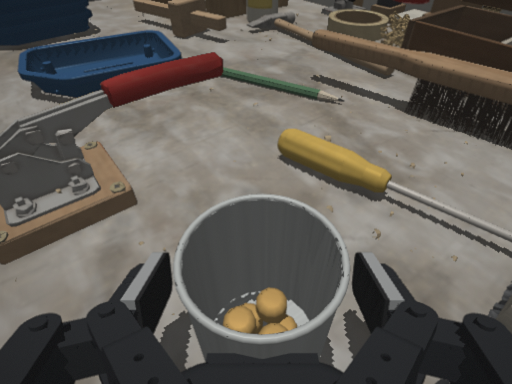

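The wrist view shows the beaker mouth at (262,265), centred between the fingers with the feet inside. I close the gripper and lift.

Emit:
drive_tool(
  commands=[
    {"hand":0.4,"translation":[0,0,0],"angular":[0,0,0]},
    {"hand":0.4,"translation":[0,0,0],"angular":[0,0,0]},
    {"hand":0.4,"translation":[0,0,0],"angular":[0,0,0]},
    {"hand":0.4,"translation":[0,0,0],"angular":[0,0,0]},
    {"hand":0.4,"translation":[0,0,0],"angular":[0,0,0]},
    {"hand":0.4,"translation":[0,0,0],"angular":[0,0,0]},
    {"hand":0.4,"translation":[0,0,20],"angular":[0,0,0]},
    {"hand":0.4,"translation":[0,0,70],"angular":[0,0,0]},
    {"hand":0.4,"translation":[0,0,130],"angular":[0,0,0]},
    {"hand":0.4,"translation":[0,0,170],"angular":[0,0,0]},
    {"hand":0.4,"translation":[0,0,170],"angular":[0,0,0]},
  ],
  force=45,
)

```text
t: 4.97
eef_pos: [0.5232, -0.3837, 0.2169]
tool_rot: [-0.233, 0.757, 0.372, 0.483]
contact_force: [0.2, -0.5, -2.2]
gripper_width: 0.678
grasp_force: 48.6
```

```bash
python3 - <<'E'
from fit import *
p,r,o=cur();print(o["t"],p,r.as_quat().round(4).tolist(),np.round(o["q"],4).tolist(),np.round(o["contact_force"],1),o["gripper_width"],o["grasp_force"])
import kin
s=(-1,)*4
D=[(kin.qs[0],Ro.from_quat([.978258,.20739,0,0]),kin.Ps[0]),(kin.qs[1],kin.Rs[1],kin.Ps[1]),([1.2879,1.0575,-.492,1.5797,-.7311,1.107,.8041],Ro.from_quat([.7575,.3704,.4832,-.2357]),np.array([.5225,-.3831,.0430])),(list(o["q"]),r,p)]
# linear fit of link offsets: p = sum R_i v_i
def rows(q):
    ang=[-q[0],q[1],-q[2],q[3],-q[4],q[5],-q[6]+np.pi/2];R=Ro.identity();c=[]
    for i,a in enumerate(ang):
        R=R*Ro.from_euler("zyzyzyz"[i],a); c.append(R.as_matrix())
    M=[np.array([[0],[0],[1.]])]  # base height
    M+= [c[0][:,:2],c[1],c[2],c[3],c[4],c[5]]
    M=[np.array([[0],[0],[1.]]),c[0][:,[0,1]],c[2][:,[0,1,2]],c[4][:,[0,1,2]],c[5][:,[0,2]]]
    return np.hstack(M)
A=np.vstack([rows(q) for q,_,_ in D]);b=np.concatenate([P for *_,P in D])
x0=np.array([.3,0,0,0,0,.4,0,0,.4,0,.3]);lam=.003
x=x0+np.linalg.lstsq(np.vstack([A,lam*np.eye(len(x0))]),np.r_[b-A@x0,0*x0],rcond=None)[0]
print(x.round(3),(A@x-b).round(4))
E
```

```text
4.975 [ 0.52324358 -0.38370021  0.21690186] [0.7573, 0.3721, 0.4834, -0.233] [1.312, 0.8049, -0.5311, 1.5944, -0.7704, 1.2458, 0.6327] [ 0.2 -0.5 -2.2] 0.6780201914071372 48.61579414224252
[ 0.287 -0.    -0.03  -0.001 -0.032  0.542  0.001  0.     0.473 -0.
  0.313] [ 0.  0. -0. -0.  0. -0. -0. -0.  0.  0.  0. -0.]
```

```bash
cat > ik.py <<'E'
from h import *
from scipy.optimize import least_squares
X=np.array([.287,0,-.03,-.001,-.032,.542,.001,0,.473,0,.313])
lo=np.array([-2.96,-.34,-1.41,.24,-1.37,.17,-2.96]);hi=np.array([2.96,2.1,1.46,2.44,4.51,1.92,2.96])
def fk(q,full=False):
    ang=[-q[0],q[1],-q[2],q[3],-q[4],q[5],-q[6]+np.pi/2];R=Ro.identity();c=[]
    for i,a in enumerate(ang):
        R=R*Ro.from_euler("zyzyzyz"[i],a); c.append(R)
    p0=np.array([0,0,X[0]])+c[0].apply([X[1],X[2],0]); el=p0+c[2].apply(X[3:6]); wr=el+c[4].apply(X[6:9]); t=wr+c[5].apply([X[9],0,X[10]])
    return (t,R,el,wr) if full else (t,R)
def ik(pos,R,q0,w=.02):
    def f(q):
        t,r=fk(q); return np.r_[(t-pos)*10,(R*r.inv()).as_rotvec()*3,w*(q-q0)]
    s=least_squares(f,np.clip(q0,lo+.03,hi-.03),bounds=(lo+.02,hi-.02)); e=f(s.x)
    return s.x,np.linalg.norm(e[:3])/10+np.linalg.norm(e[3:6])/3
E
cat > pour.py <<'E'
from ik import *
p,R0,o=cur();q0=np.array(o["q"]);t,r=fk(q0);print("fk err",np.linalg.norm(t-p))
ut=R0.inv().apply([0,0,1]); T=np.array([.561,-.008]); 
res=[]
for az in range(10,111,10):
  for be in(0,15,30,45):
    for sg in(1,-1):
      # smallest roll giving mouth 30deg below level
      for ph in range(90,181,5):
        R=frame(az,be,sg*ph);u=R.apply(ut)
        if u[2]<-.5: break
      else: continue
      h=u[:2]/np.linalg.norm(u[:2]); a=R.as_matrix()[:,2]
      mouth=np.r_[T-.03*h,.085]; g=mouth-.03*u; pos=g+.013*a
      pos[2]=max(pos[2],.10)
      q=q0;bad=0
      for k in range(1,7):   # upright transit
        f=k/6; q,e=ik((1-f)*p+f*(pos+[0,0,.12]),frame(52+(az-52)*f,25),q); bad=max(bad,e)
      for k in range(1,7): q,e=ik(pos+[0,0,.12*(1-k/6)],frame(az,25+(be-25)*k/6,sg*ph*k/6),q); bad=max(bad,e)
      t,_,el,wr=fk(q,True)
      line=[t-a*s for s in np.linspace(.06,.313,10)]+[wr+(el-wr)*s for s in np.linspace(0,.6,8)]
      cl=min([np.hypot(max(abs(x[1]+.217)-.04,0),max(x[2]-(.11 if x[0]>.48 else .07),0))*(1 if x[2]>.0 else -1) for x in line if .3<x[0]<.62]+[1])
      zmin=min(x[2] for x in line); 
      res.append((bad<.004,cl.round(3) if cl!=1 else 1,az,be,sg*ph,round(zmin,3),h.round(2).tolist(),pos.round(3).tolist(),np.minimum(q-lo,hi-q).min().round(2),q.round(2).tolist()))
for x in sorted([x for x in res if x[0] and x[1]>.06 and x[5]>.07],key=lambda x:-x[-2])[:14]: print(*x[1:])
print(len(res),sum(x[0] for x in res))
E
python3 pour.py
```

```text
fk err 0.0008439536893374858
0.106 110 30 155 0.13 [0.72, -0.7] [0.517, 0.042, 0.1] 0.55 [0.29, 0.82, -0.07, 1.77, -0.79, 1.37, -1.63]
0.105 100 30 155 0.13 [0.58, -0.81] [0.526, 0.048, 0.1] 0.48 [0.35, 0.79, -0.12, 1.85, -0.89, 1.26, -1.66]
0.107 90 30 155 0.13 [0.44, -0.9] [0.537, 0.054, 0.1] 0.36 [0.41, 0.76, -0.18, 1.93, -1.01, 1.13, -1.67]
0.11 80 30 155 0.13 [0.27, -0.96] [0.548, 0.057, 0.1] 0.23 [0.49, 0.74, -0.26, 2.01, -1.14, 1.0, -1.65]
0.107 70 30 -160 0.13 [-0.67, -0.75] [0.602, 0.044, 0.1] 0.16 [1.14, 1.22, -1.25, 1.95, 0.11, 0.48, 2.69]
0.084 100 15 -135 0.116 [-0.62, -0.78] [0.594, 0.048, 0.1] 0.14 [1.01, 1.46, -1.27, 1.57, 0.05, 1.16, 2.57]
0.106 80 30 -160 0.13 [-0.53, -0.85] [0.592, 0.05, 0.1] 0.13 [1.11, 1.27, -1.28, 1.86, 0.18, 0.68, 2.72]
0.093 110 15 -135 0.116 [-0.47, -0.88] [0.583, 0.053, 0.1] 0.12 [0.93, 1.48, -1.29, 1.48, 0.09, 1.34, 2.58]
0.11 60 30 -160 0.13 [-0.79, -0.62] [0.61, 0.036, 0.1] 0.1 [1.16, 1.17, -1.22, 2.03, 0.01, 0.27, 2.69]
0.107 90 30 -160 0.13 [-0.37, -0.93] [0.582, 0.055, 0.1] 0.1 [1.07, 1.31, -1.31, 1.78, 0.23, 0.88, 2.75]
0.115 70 30 155 0.13 [0.1, -0.99] [0.559, 0.058, 0.1] 0.07 [0.57, 0.72, -0.37, 2.09, -1.3, 0.84, -1.61]
0.11 100 30 -160 0.13 [-0.2, -0.98] [0.57, 0.057, 0.1] 0.07 [1.02, 1.35, -1.34, 1.7, 0.27, 1.06, 2.8]
0.081 70 15 135 0.116 [0.47, -0.88] [0.539, 0.053, 0.1] 0.06 [0.75, 0.9, -0.47, 2.09, -1.31, 0.98, -1.08]
0.115 110 30 -160 0.13 [-0.03, -1.0] [0.559, 0.058, 0.1] 0.04 [0.97, 1.39, -1.37, 1.62, 0.32, 1.24, 2.84]
66 37
```

Emit:
drive_tool(
  commands=[
    {"hand":0.4,"translation":[0,25,0],"angular":[0,0,0.06]},
    {"hand":0.4,"translation":[0,75,0],"angular":[0,0,0.18]},
    {"hand":0.4,"translation":[0,130,0],"angular":[0,0,0.32]},
    {"hand":0.4,"translation":[-2,185,0],"angular":[0,0,0.46]},
    {"hand":0.4,"translation":[-3,240,0],"angular":[0,0,0.6]},
    {"hand":0.4,"translation":[-4,295,0],"angular":[0,0,0.74]},
    {"hand":0.4,"translation":[-5,345,0],"angular":[0,0,0.86]},
    {"hand":0.4,"translation":[-6,390,0],"angular":[0,0,0.95]},
    {"hand":0.4,"translation":[-6,415,0],"angular":[0,0,1.0]},
    {"hand":0.4,"translation":[-6,426,0],"angular":[0,0,1.012]},
    {"hand":0.4,"translation":[-6,426,0],"angular":[0,0,1.012]},
  ],
)

```text
t: 6.35
eef_pos: [0.5149, 0.0428, 0.2117]
tool_rot: [-0.441, 0.483, 0.691, 0.308]
contact_force: [-0.0, 0.3, -2.6]
gripper_width: 0.68
grasp_force: 48.6
```

```bash
python3 - <<'E'
from ik import *
p,r,o=cur();print(o["t"],p,np.round(o["q"],2),np.round(o["contact_force"],1),o["gripper_width"]);print(frame(110,25).as_matrix().round(2),r.as_matrix().round(2))
go((.517,.042,.13),frame(110,28,60)); go((.517,.042,.105),frame(110,30,90));go((.517,.042,.085),frame(110,30,120))
# bench tray rechecks not now; q path
q=np.array(o["q"])
for ph,z in((30,.17),(60,.13),(90,.105),(120,.085),(140,.085),(155,.085)):
    q,e=ik((.517,.042,z),frame(110,30,ph),q);print(q.round(2),round(e,4))
E
```

```text
6.35 [0.51492683 0.04279453 0.21168104] [ 0.77  0.82 -0.74  1.71 -0.49  1.36  0.65] [-0.   0.3 -2.6] 0.6800593183610424
[[-0.14  0.94 -0.31]
 [ 0.4   0.34  0.85]
 [ 0.91  0.   -0.42]] [[-0.14  0.94 -0.31]
 [ 0.4   0.34  0.85]
 [ 0.91 -0.   -0.42]]
mm [  2.1  -0.8 -81.7] rotvec [-0.367  0.863 -0.468] deg 60.1
mm [   2.1   -0.8 -106.7] rotvec [-0.543  1.285 -0.726] deg 90.1
mm [   2.1   -0.8 -126.7] rotvec [-0.688  1.727 -0.967] deg 120.1
[ 0.65  0.79 -0.58  1.74 -0.52  1.3   0.22] 0.0
[ 0.55  0.81 -0.44  1.75 -0.58  1.29 -0.19] 0.0
[ 0.46  0.83 -0.31  1.75 -0.65  1.29 -0.62] 0.0
[ 0.37  0.85 -0.19  1.76 -0.72  1.31 -1.06] 0.0
[ 0.32  0.84 -0.11  1.76 -0.77  1.34 -1.37] 0.0
[ 0.27  0.84 -0.05  1.77 -0.8   1.36 -1.6 ] 0.0
```

Emit:
drive_tool(
  commands=[
    {"hand":0.4,"translation":[0,0,-20],"angular":[-0.061,0.144,-0.078]},
    {"hand":0.4,"translation":[1,0,-40],"angular":[-0.122,0.288,-0.156]},
    {"hand":0.4,"translation":[2,0,-60],"angular":[-0.184,0.432,-0.234]},
    {"hand":0.4,"translation":[2,0,-75],"angular":[-0.245,0.575,-0.312]},
    {"hand":0.4,"translation":[2,0,-88],"angular":[-0.306,0.719,-0.39]},
    {"hand":0.4,"translation":[2,-1,-98],"angular":[-0.367,0.863,-0.468]},
    {"hand":0.4,"translation":[2,-1,-106],"angular":[-0.426,1.0,-0.554]},
    {"hand":0.4,"translation":[2,-1,-112],"angular":[-0.484,1.143,-0.64]},
    {"hand":0.4,"translation":[2,-1,-118],"angular":[-0.543,1.285,-0.726]},
    {"hand":0.4,"translation":[2,-1,-122],"angular":[-0.591,1.432,-0.806]},
    {"hand":0.4,"translation":[2,-1,-125],"angular":[-0.64,1.58,-0.887]},
    {"hand":0.4,"translation":[2,-1,-125],"angular":[-0.64,1.58,-0.887]},
  ],
)

```text
t: 7.85
eef_pos: [0.5178, 0.0395, 0.0867]
tool_rot: [-0.469, 0.867, -0.0, -0.171]
contact_force: [-0.3, 0.2, -1.7]
gripper_width: 0.679
grasp_force: 49.2
```

```bash
python3 - <<'E'
from ik import *
p,r,o=cur();print(o["t"],p,np.round(o["q"],2),np.round(o["contact_force"],1),o["gripper_width"])
for ph in(125,145,158,172): go((.517,.042,.087),frame(110,30,ph))
a=bot.read_camera("scene");cv2.imwrite("pics/s3.png",cv2.resize(a[120:300,130:370,::-1],(800,600)))
E
```

```text
7.85 [0.5177577  0.03950797 0.08670416] [ 0.39  0.84 -0.2   1.76 -0.71  1.31 -0.9 ] [-0.3  0.2 -1.7] 0.6792763397125169
mm [-0.8  2.5  0.3] rotvec [-0.075  0.213 -0.131] deg 15.0
mm [-0.8  2.5  0.3] rotvec [-0.178  0.497 -0.306] deg 35.0
mm [-0.8  2.5  0.3] rotvec [-0.245  0.681 -0.42 ] deg 48.0
mm [-0.8  2.5  0.3] rotvec [-0.318  0.88  -0.542] deg 62.0
```

View pics/s3.png

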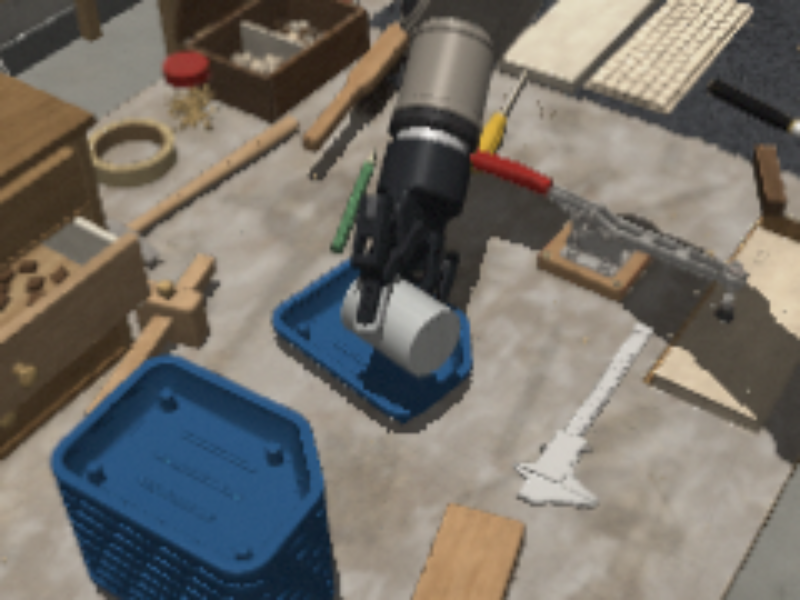

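The beaker is tipped about level over the kit tray, its underside at (430,345) in the crop and clear of the rim and the clamp. I tip it on slowly.

Emit:
drive_tool(
  commands=[
    {"hand":0.4,"translation":[0,2,0],"angular":[-0.045,0.12,-0.074]},
    {"hand":0.4,"translation":[0,2,0],"angular":[-0.09,0.24,-0.148]},
    {"hand":0.4,"translation":[0,2,0],"angular":[-0.13,0.36,-0.222]},
    {"hand":0.4,"translation":[0,2,0],"angular":[-0.178,0.497,-0.306]},
    {"hand":0.4,"translation":[0,2,0],"angular":[-0.2,0.56,-0.345]},
    {"hand":0.4,"translation":[0,2,0],"angular":[-0.222,0.62,-0.382]},
    {"hand":0.4,"translation":[0,2,0],"angular":[-0.245,0.681,-0.42]},
    {"hand":0.4,"translation":[0,2,0],"angular":[-0.245,0.681,-0.42]},
    {"hand":0.4,"translation":[0,2,0],"angular":[-0.28,0.78,-0.48]},
    {"hand":0.4,"translation":[0,2,0],"angular":[-0.318,0.88,-0.542]},
    {"hand":0.4,"translation":[0,2,0],"angular":[-0.318,0.88,-0.542]},
    {"hand":0.4,"translation":[0,2,0],"angular":[-0.318,0.88,-0.542]},
  ],
)

```text
t: 9.4
eef_pos: [0.5179, 0.0428, 0.0874]
tool_rot: [-0.316, 0.743, -0.444, -0.388]
contact_force: [0.2, 0.2, -0.6]
gripper_width: 0.683
grasp_force: 49.8
```

```bash
python3 - <<'E'
from ik import *
p,r,o=cur();print(o["t"],p,np.round(o["q"],2),np.round(o["contact_force"],1),o["gripper_width"])
a=bot.read_camera("scene");print([ (i["score"],i["position"]) for i in bot.find_in("scene","foot0")]);
b=bot.read_camera("top");print([ (i["score"],i["position"]) for i in bot.find_in("top","foot0")]);w=bot.read_camera("wrist")
A=cv2.resize(a[150:300,170:370],(400,300));B=cv2.resize(b[150:270,190:350],(400,300));W=cv2.resize(w,(400,300))
cv2.imwrite("pics/m4.png",np.vstack([np.hstack([A,B]),np.hstack([W,W*0])])[...,::-1])
E
```

```text
9.4 [0.51792954 0.0428498  0.08737444] [ 0.21  0.84  0.04  1.77 -0.84  1.4  -1.86] [ 0.2  0.2 -0.6] 0.6829154151949962
[]
[]
```

View pics/m4.png

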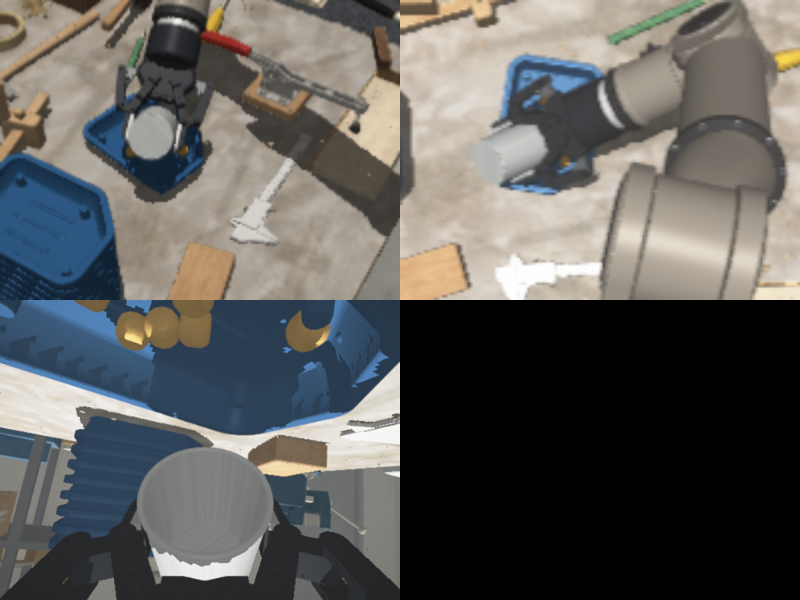

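The wrist view shows the beaker empty, with brass feet in the tray at (130–310,320). The force has dropped by 1.1 N, which is the weight of all six feet. I turn the beaker back.

Emit:
drive_tool(
  commands=[
    {"hand":0.4,"translation":[0,0,15],"angular":[0.04,-0.11,0.068]},
    {"hand":0.4,"translation":[0,0,45],"angular":[0.094,-0.26,0.16]},
    {"hand":0.4,"translation":[0,0,80],"angular":[0.148,-0.407,0.25]},
    {"hand":0.4,"translation":[0,0,110],"angular":[0.2,-0.555,0.341]},
    {"hand":0.4,"translation":[0,0,130],"angular":[0.255,-0.7,0.43]},
    {"hand":0.4,"translation":[0,0,135],"angular":[0.31,-0.85,0.523]},
    {"hand":0.4,"translation":[0,0,135],"angular":[0.364,-1.0,0.615]},
    {"hand":0.4,"translation":[0,0,135],"angular":[0.42,-1.15,0.707]},
    {"hand":0.4,"translation":[0,0,135],"angular":[0.474,-1.3,0.8]},
    {"hand":0.4,"translation":[0,0,135],"angular":[0.53,-1.45,0.892]},
    {"hand":0.4,"translation":[0,0,135],"angular":[0.58,-1.6,0.984]},
    {"hand":0.4,"translation":[0,0,135],"angular":[0.637,-1.75,1.076]},
  ],
)

```text
t: 11.15
eef_pos: [0.5177, 0.0429, 0.2223]
tool_rot: [-0.491, 0.744, 0.444, 0.093]
contact_force: [0.5, 0.4, -0.3]
gripper_width: 0.681
grasp_force: 49.9
```

```bash
python3 - <<'E'
from ik import *
p,r,o=cur();print(o["t"],p,np.round(o["q"],2),np.round(o["contact_force"],1),o["gripper_width"])
go((.517,.042,.222),frame(110,25,0)); go((.523,-.384,.15),frame(52,25,0))
a=bot.read_camera("top");B=cv2.resize(a[160:240,210:290],(600,600),interpolation=cv2.INTER_CUBIC);cv2.imwrite("pics/t5.png",B[...,::-1])
hsv=cv2.cvtColor(a,cv2.COLOR_RGB2HSV);m=cv2.inRange(hsv,(12,110,90),(28,255,255));n,l,s,c=cv2.connectedComponentsWithStats(m[160:240,210:290]);print(s[1:,4],(c[1:]+[210,160]).round())
E
```

```text
11.15 [0.51768496 0.042896   0.22230646] [ 0.53  0.67 -0.42  1.73 -0.64  1.41 -0.05] [ 0.5  0.4 -0.3] 0.6807001274782286
mm [-0.7 -0.9 -0.3] rotvec [ 0.335 -0.675  0.389] deg 48.6
mm [   5.3 -426.9  -72.3] rotvec [-0.034 -0.759 -0.575] deg 54.6
[3] [[256. 215.]]
```

View pics/t5.png

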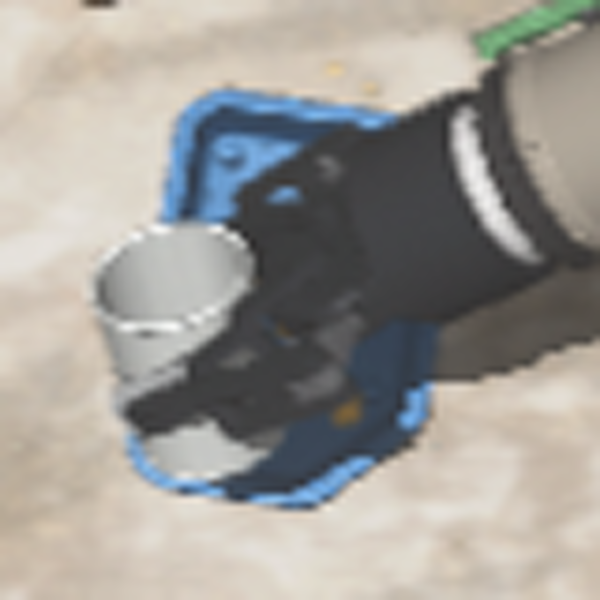

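Top view: the beaker (175,300) is empty, one foot shows in the tray at (345,410), and the bench around it is clear. I take the beaker back to its spot.

Emit:
drive_tool(
  commands=[
    {"hand":0.4,"translation":[1,-30,0],"angular":[-0.003,-0.07,-0.05]},
    {"hand":0.4,"translation":[2,-85,0],"angular":[-0.007,-0.16,-0.12]},
    {"hand":0.4,"translation":[2,-140,0],"angular":[-0.012,-0.26,-0.2]},
    {"hand":0.4,"translation":[3,-195,0],"angular":[-0.016,-0.37,-0.28]},
    {"hand":0.4,"translation":[4,-250,0],"angular":[-0.02,-0.47,-0.36]},
    {"hand":0.4,"translation":[5,-305,0],"angular":[-0.025,-0.57,-0.43]},
    {"hand":0.4,"translation":[5,-355,0],"angular":[-0.03,-0.67,-0.51]},
    {"hand":0.4,"translation":[5,-400,-20],"angular":[-0.034,-0.759,-0.575]},
    {"hand":0.4,"translation":[5,-422,-60],"angular":[-0.034,-0.759,-0.575]},
    {"hand":0.4,"translation":[5,-427,-100],"angular":[-0.034,-0.759,-0.575]},
    {"hand":0.4,"translation":[5,-427,-130],"angular":[-0.034,-0.759,-0.575]},
    {"hand":0.4,"translation":[5,-427,-130],"angular":[-0.034,-0.759,-0.575]},
  ],
)

```text
t: 12.7
eef_pos: [0.5217, -0.383, 0.0899]
tool_rot: [-0.24, 0.76, 0.365, 0.482]
contact_force: [-0.1, 0.1, 0.0]
gripper_width: 0.682
grasp_force: 49.9
```

```bash
python3 - <<'E'
from ik import *
p,r,o=cur();print(o["t"],p,np.round(o["q"],2),np.round(o["contact_force"],1),o["gripper_width"])
go((.5225,-.383,.0435),frame(52,25,0)); a=r.as_matrix()[:,2]; print((a*1000).round())
E
```

```text
12.7 [ 0.52173672 -0.38299293  0.08988668] [ 1.19  0.95 -0.33  1.6  -0.87  1.21  0.84] [-0.1  0.1  0. ] 0.6823910621153769
mm [  0.8  -0.  -46.4] rotvec [-0.009 -0.009  0.003] deg 0.7
[ 556.  716. -421.]
```

Emit:
drive_tool(
  commands=[
    {"hand":0.4,"translation":[1,0,-25],"angular":[-0.009,-0.009,0.003]},
    {"hand":0.4,"translation":[1,0,-38],"angular":[-0.009,-0.009,0.003]},
    {"hand":0.4,"translation":[1,0,-44],"angular":[-0.009,-0.009,0.003]},
    {"hand":0.4,"translation":[1,0,-47],"angular":[-0.009,-0.009,0.003]},
    {"hand":0.4,"translation":[1,0,-47],"angular":[-0.009,-0.009,0.003]},
    {"hand":0.4,"translation":[1,0,-47],"angular":[-0.009,-0.009,0.003]},
  ],
)

```text
t: 13.45
eef_pos: [0.5241, -0.3841, 0.0459]
tool_rot: [-0.233, 0.757, 0.372, 0.484]
contact_force: [0.7, 0.3, -1.3]
gripper_width: 0.681
grasp_force: 49.9
```

Emit:
drive_tool(
  commands=[
    {"hand":0.4,"translation":[0,0,-2],"angular":[0,0,0]},
    {"hand":0.4,"translation":[0,0,-3],"angular":[0,0,0]},
    {"hand":0.4,"translation":[0,0,-3],"angular":[0,0,0]},
  ],
)

```text
t: 13.82
eef_pos: [0.5239, -0.384, 0.0425]
tool_rot: [-0.233, 0.757, 0.372, 0.484]
contact_force: [-0.7, -0.7, 0.8]
gripper_width: 0.677
grasp_force: 50.0
```

Emit:
drive_tool(
  commands=[
    {"hand":1,"translation":[0,0,0],"angular":[0,0,0]},
    {"hand":1,"translation":[0,0,0],"angular":[0,0,0]},
    {"hand":1,"translation":[0,0,0],"angular":[0,0,0]},
    {"hand":1,"translation":[0,0,0],"angular":[0,0,0]},
    {"hand":1,"translation":[-8,-11,6],"angular":[0,0,0]},
    {"hand":1,"translation":[-25,-32,19],"angular":[0,0,0]},
    {"hand":1,"translation":[-45,-57,34],"angular":[0,0,0]},
    {"hand":1,"translation":[-67,-86,60],"angular":[0,0,0]},
    {"hand":1,"translation":[-72,-92,115],"angular":[0,0,0]},
    {"hand":1,"translation":[-72,-92,165],"angular":[0,0,0]},
    {"hand":1,"translation":[-72,-92,165],"angular":[0,0,0]},
  ],
)

```text
t: 15.2
eef_pos: [0.4523, -0.4785, 0.2125]
tool_rot: [-0.229, 0.758, 0.374, 0.484]
contact_force: [-0.3, -0.1, -0.2]
gripper_width: 1.001
grasp_force: 0.0
```

```bash
python3 - <<'E'
from fit import *
p,r,o=cur();print(o["t"],p,np.round(o["q"],2))
a=bot.read_camera("wrist");x=bot.outline_of("wrist","beaker");print([(i["score"],i["pixels"].sum(),i["position"]) for i in x])
print(fit(np.r_[circ(0),circ(.078)],{"wrist":x[0]["pixels"].astype(float)},(.513,-.398,0)))
I={}
for c in("top","scene"):
    I[c]=bot.read_camera(c)[...,::-1].copy();cv2.imwrite(f"pics/{c}6.png",I[c])
    # fit rims by blue mask, overlay
for c in I:
    for M,q in((rim(.03),(.562,-.0084,-.155)),(rim(.149),(.523,.2535,.012))):
        cv2.polylines(I[c],[np.round(proj(c,place(M,q))*16).astype(np.int32)],True,(0,0,255),1,cv2.LINE_AA,4)
A=cv2.resize(I["top"][150:260,120:300],(800,489));cv2.imwrite("pics/o6.png",A)
E
```

```text
15.2 [ 0.45230161 -0.47845115  0.21250984] [ 1.29  0.83 -0.28  1.46 -0.81  1.48  0.73]
[(0.64, np.int64(4262), [256.5, 267.5]), (0.21, np.int64(47), [159.0, 122.8])]
(array([ 0.5127, -0.3935,  0.0011]), np.float64(0.049))
```

View pics/o6.png

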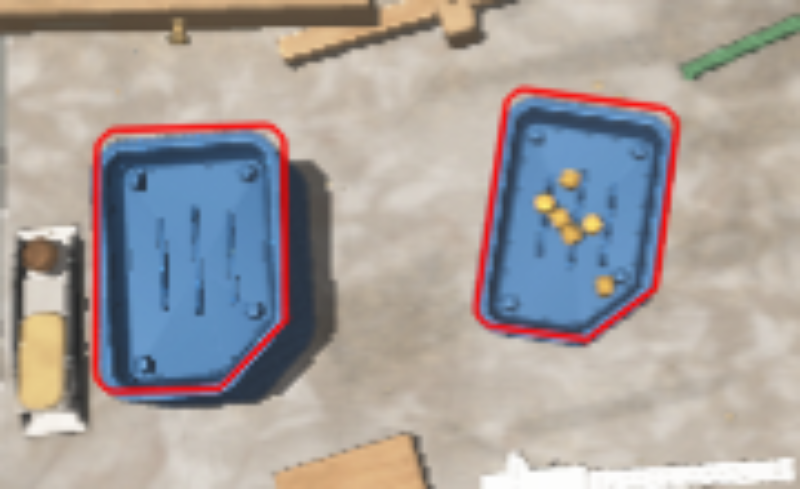

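The overlay shows all six feet inside the kit tray around (570,225), and the wrist fit puts the beaker upright at (0.513,-0.394). Next I plan the hover and the peel.

```bash
cat >> h.py <<'E'
def down(xaz):
    a=np.radians(xaz); x=np.array([np.cos(a),np.sin(a),0]); z=np.array([0,0,-1.]); return Ro.from_matrix(np.c_[x,np.cross(z,x),z])
E
python3 - <<'E'
from ik import *
p,r,o=cur();q0=np.array(o["q"])
for xa in(135,90,45,-45):
    print(xa);go((.47,.08,.36),down(xa))
    q=q0
    for k in range(1,9):
        f=k/8; sl=Ro.from_rotvec((down(xa)*r.inv()).as_rotvec()*f)*r
        q,e=ik(p+(np.array([.47,.08,.36])-p)*f,sl,q)
    print(q.round(2),e)
    for pos,x in(((.458,.215,.153),xa+1),((.493,-.037,.16),xa-9)):
        if xa in(135,-45): qq,e=ik(pos,down(x),q);print("  ",qq.round(2),round(e,4))
E
```

```text
135
mm [ 18.9 555.9 153.8] rotvec [-1.226 -0.071  1.277] deg 101.5
[ 0.44  0.11 -0.79  1.81  0.08  1.25  0.41] 2.977619347051959e-05
   [ 0.02  0.41 -0.71  2.    0.35  0.86 -0.08] 0.0001
   [ 0.48  0.36 -0.63  2.03  0.28  0.84  0.32] 0.0
90
mm [ 18.9 555.9 153.8] rotvec [-1.088  0.379  0.587] deg 74.1
[ 0.38  0.1  -0.72  1.82  0.07  1.25 -0.36] 3.764010816358662e-05
45
mm [ 18.9 555.9 153.8] rotvec [-0.847  0.754 -0.112] deg 65.3
[ 0.36  0.1  -0.7   1.82  0.07  1.25 -1.15] 4.378412976076991e-05
-45
mm [ 18.9 555.9 153.8] rotvec [-0.073  1.264 -1.493] deg 112.2
[ 0.47  0.12 -0.82  1.81  0.09  1.25 -2.73] 5.553778762595112e-05
   [-0.48  0.32 -0.09  2.03  0.04  0.79 -2.94] 0.0004
   [ 0.5   0.36 -0.66  2.02  0.29  0.85 -2.84] 0.0
```

Emit:
drive_tool(
  commands=[
    {"hand":1,"translation":[0,15,30],"angular":[-0.06,-0.003,0.06]},
    {"hand":1,"translation":[2,60,70],"angular":[-0.17,-0.01,0.18]},
    {"hand":1,"translation":[4,115,110],"angular":[-0.29,-0.02,0.3]},
    {"hand":1,"translation":[6,175,140],"angular":[-0.41,-0.025,0.43]},
    {"hand":1,"translation":[8,235,153],"angular":[-0.53,-0.03,0.55]},
    {"hand":1,"translation":[10,295,153],"angular":[-0.65,-0.04,0.68]},
    {"hand":1,"translation":[12,355,153],"angular":[-0.77,-0.045,0.8]},
    {"hand":1,"translation":[14,415,153],"angular":[-0.89,-0.05,0.93]},
    {"hand":1,"translation":[16,470,153],"angular":[-1.01,-0.06,1.05]},
    {"hand":1,"translation":[18,520,153],"angular":[-1.13,-0.065,1.18]},
    {"hand":1,"translation":[19,548,153],"angular":[-1.226,-0.071,1.277]},
    {"hand":1,"translation":[19,556,153],"angular":[-1.226,-0.071,1.277]},
  ],
)

```text
t: 16.9
eef_pos: [0.4699, 0.0841, 0.3598]
tool_rot: [-0.001, 0.378, 0.926, 0.0]
contact_force: [-0.1, -0.2, -0.5]
gripper_width: 1.001
grasp_force: 0.0
```

Emit:
drive_tool(
  commands=[
    {"hand":0.5,"translation":[0,0,0],"angular":[0,0,0]},
    {"hand":0.5,"translation":[0,0,0],"angular":[0,0,0]},
  ],
)

```text
t: 17.15
eef_pos: [0.471, 0.0778, 0.3596]
tool_rot: [-0.001, 0.383, 0.924, -0.0]
contact_force: [0.8, 1.5, 0.3]
gripper_width: 0.609
grasp_force: 0.0
```

```bash
python3 - <<'E'
from fit import *
p,r,o=cur();print(o["t"],p,np.round(o["q"],2),r.as_matrix().round(3).tolist())
m=bot.camera_model("wrist");V=np.array(m["view"]);print(-V[:3,:3].T@V[:3,3],-V[2,:3])
a=bot.read_camera("wrist")[...,::-1].copy();cv2.imwrite("pics/w7.png",a)
for M,q in((rim(.03),(.562,-.0084,-.155)),(rim(.149),(.523,.2535,.012))):
    cv2.polylines(a,[np.round(proj("wrist",place(M,q))*16).astype(np.int32)],True,(0,0,255),1,cv2.LINE_AA,4)
cv2.imwrite("pics/w7o.png",a)
E
```

```text
17.15 [0.47101356 0.0778128  0.35962826] [ 0.44  0.11 -0.79  1.81  0.09  1.25  0.41] [[-0.706, 0.708, -0.001], [0.708, 0.706, 0.0], [0.001, -0.001, -1.0]]
[0.41490899 0.1350091  0.48814538] [ 0.22015252 -0.22228926 -0.94980016]
```

View pics/w7o.png

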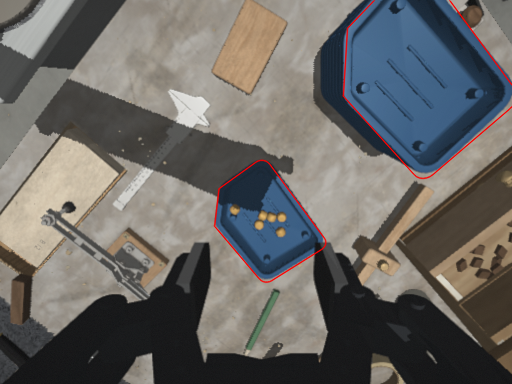

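The overlay matches both trays well: kit tray at (270,220), top tray at (430,85). I refine both from this view.

```bash
cat > meas.py <<'E'
from fit import *
def blue(a):  # BGR
    hsv=cv2.cvtColor(a,cv2.COLOR_BGR2HSV); return cv2.morphologyEx(cv2.inRange(hsv,(100,110,25),(125,255,255)),cv2.MORPH_CLOSE,np.ones((5,5)))
def comp(a,cam,P):
    m=blue(a);n,l=cv2.connectedComponents(m);u=proj(cam,P)[0].round().astype(int);u=np.clip(u,2,[509,381]);k=l[u[1],u[0]]
    h=(l==k).astype(np.uint8);z=h*0;cv2.drawContours(z,cv2.findContours(h,0,2)[0],-1,1,-1);return z.astype(float)
K=np.r_[rim(.03),rim(.022)];S=np.r_[rim(.149),rim(.022)]
E
python3 - <<'E'
from meas import *
a=cv2.imread("pics/w7.png")
print(bot.get_obs()["t"])
mk=comp(a,"wrist",[.56,.03,.01]);print(mk.sum(),fit(K,{"wrist":mk},(.562,-.0084,-.155)))
ms=comp(a,"wrist",[.5,.24,.12]);print(ms.sum(),fit(S,{"wrist":ms},(.523,.2535,.012)))
go((.46,.19,.30),down(135))
E
```

```text
17.2
7821.0 (array([ 0.5612, -0.0074, -0.1732]), np.float64(0.055))
22993.0 (array([0.5197, 0.2538, 0.0533]), np.float64(0.027))
mm [-11.  112.1 -59.8] rotvec [-0.    -0.001  0.002] deg 0.1
```

Emit:
drive_tool(
  commands=[
    {"hand":0.5,"translation":[20,55,0],"angular":[0,0,0]},
    {"hand":0.5,"translation":[35,105,0],"angular":[0,0,0]},
    {"hand":0.5,"translation":[50,150,0],"angular":[0,0,0]},
    {"hand":0.5,"translation":[50,150,0],"angular":[0,0,0]},
    {"hand":0.5,"translation":[50,150,0],"angular":[0,0,0]},
  ],
)

```text
t: 17.82
eef_pos: [0.5213, 0.2282, 0.3597]
tool_rot: [-0.0, 0.383, 0.924, -0.0]
contact_force: [0.3, -0.6, -0.6]
gripper_width: 0.5
grasp_force: 0.0
```

```bash
python3 - <<'E'
from meas import *
p,r,o=cur();print(o["t"],p,o["gripper_width"])
a=bot.read_camera("wrist")[...,::-1].copy();cv2.imwrite("pics/w8.png",a)
ms=comp(a,"wrist",[.5,.24,.12]);print(ms.sum());q,c=fit(S,{"wrist":ms},(.523,.2535,.02));print(q,c)
b=a.copy()
for z,col in((.149,(0,0,255)),):
    cv2.polylines(b,[np.round(proj("wrist",place(rim(z),q))*16).astype(np.int32)],True,col,1,cv2.LINE_AA,4)
    u=proj("wrist",place(np.array([[-.064,-.039,.149]]),q))[0];cv2.circle(b,tuple(np.round(u).astype(int)),2,(0,255,255),-1)
cv2.imwrite("pics/w8o.png",cv2.resize(b,(800,600)))
E
```

```text
17.825 [0.52130982 0.22824093 0.35974328] 0.5001619867585161
18103.0
[0.5222 0.2529 0.0594] 0.037
```

View pics/w8o.png

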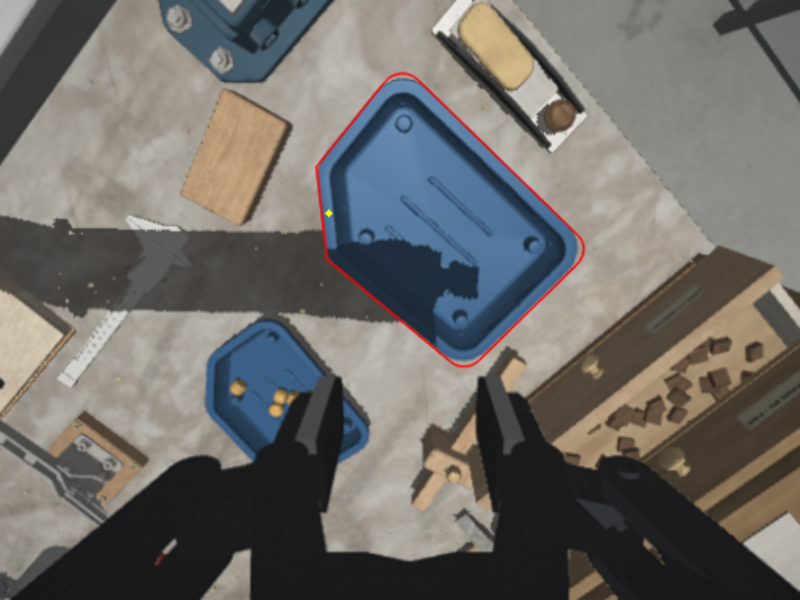

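The outline fits the top tray, and the yellow dot at (328,213) sits on the middle of its cut rim. I move over the cut corner and go down.

Emit:
drive_tool(
  commands=[
    {"hand":0.35,"translation":[-30,-9,-30],"angular":[0,0,0.03]},
    {"hand":0.35,"translation":[-55,-16,-80],"angular":[0,0,0.059]},
    {"hand":0.35,"translation":[-61,-18,-130],"angular":[0,0,0.059]},
    {"hand":0.35,"translation":[-61,-18,-165],"angular":[0,0,0.059]},
    {"hand":0.35,"translation":[-61,-18,-165],"angular":[0,0,0.059]},
    {"hand":0.35,"translation":[-61,-18,-165],"angular":[0,0,0.059]},
  ],
)

```text
t: 18.62
eef_pos: [0.461, 0.2117, 0.1969]
tool_rot: [0.001, 0.355, 0.935, 0.001]
contact_force: [0.4, -0.3, -0.1]
gripper_width: 0.347
grasp_force: 0.0
```

```bash
python3 - <<'E'
from meas import *
p,r,o=cur();print(o["t"],p,o["gripper_width"],np.round(o["q"],2))
go((.4606,.2102,.155),down(138.4))
a=bot.read_camera("wrist")[...,::-1].copy()
q=(.5222,.2529,.0594)
cv2.polylines(a,[np.round(proj("wrist",place(rim(.149),q))*16).astype(np.int32)],True,(0,0,255),1,cv2.LINE_AA,4)
for P in([-.064,-.039,.149],):
    u=proj("wrist",place(np.array([P]),q))[0];cv2.circle(a,tuple(np.round(u).astype(int)),2,(0,255,255),-1)
cv2.imwrite("pics/w9.png",cv2.resize(a,(800,600)))
E
```

```text
18.625 [0.46096476 0.21173181 0.1968596 ] 0.3466214633622188 [ 0.14  0.37 -0.84  1.96  0.34  0.95 -0.02]
mm [ -0.4  -1.5 -41.9] rotvec [-0.001  0.002 -0.   ] deg 0.1
```

View pics/w9.png

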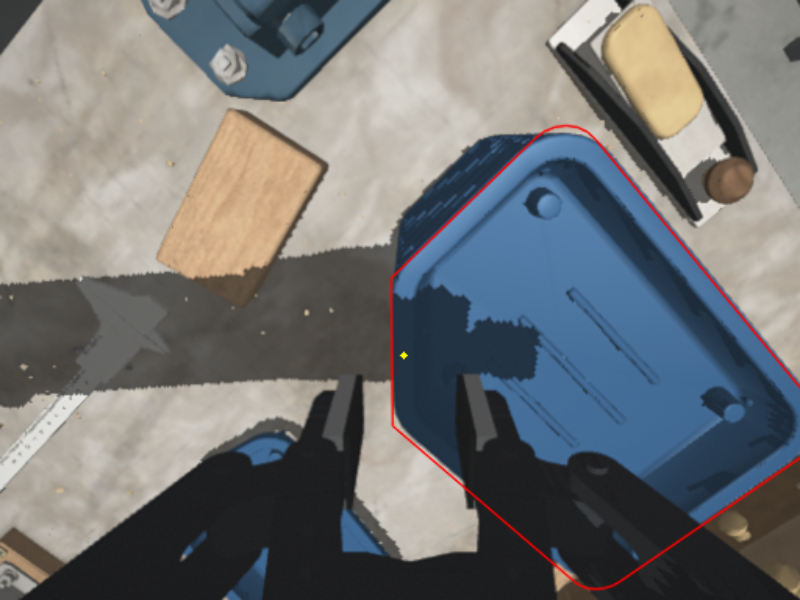

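The cut rim (404,355) lies between the fingertips at (350,380) and (468,380). I go down and pinch.

Emit:
drive_tool(
  commands=[
    {"hand":0.35,"translation":[0,-1,-20],"angular":[0,0,0]},
    {"hand":0.35,"translation":[0,-1,-34],"angular":[0,0,0]},
    {"hand":0.35,"translation":[0,-1,-41],"angular":[0,0,0]},
    {"hand":0.35,"translation":[0,-1,-42],"angular":[0,0,0]},
    {"hand":0.35,"translation":[0,-1,-42],"angular":[0,0,0]},
  ],
)

```text
t: 19.3
eef_pos: [0.46, 0.2113, 0.1534]
tool_rot: [0.0, 0.354, 0.935, 0.0]
contact_force: [-0.4, 0.2, 0.4]
gripper_width: 0.35
grasp_force: 0.0
```

Emit:
drive_tool(
  commands=[
    {"hand":0.2,"translation":[0,0,0],"angular":[0,0,0]},
    {"hand":0.12,"translation":[0,0,0],"angular":[0,0,0]},
    {"hand":0.05,"translation":[0,0,0],"angular":[0,0,0]},
    {"hand":0.0,"translation":[0,0,0],"angular":[0,0,0]},
    {"hand":0.0,"translation":[0,0,0],"angular":[0,0,0]},
  ],
  force=30,
)

```text
t: 19.92
eef_pos: [0.4601, 0.2111, 0.1535]
tool_rot: [0.0, 0.354, 0.935, 0.0]
contact_force: [0.7, -0.9, 1.4]
gripper_width: 0.095
grasp_force: 30.7
```

Emit:
drive_tool(
  commands=[
    {"hand":0.0,"translation":[0,0,0],"angular":[0,0,0]},
    {"hand":0.0,"translation":[0,0,0],"angular":[0,0,0]},
    {"hand":0.0,"translation":[0,0,3],"angular":[-0.01,0.014,0]},
    {"hand":0.0,"translation":[1,0,6],"angular":[-0.021,0.028,0]},
    {"hand":0.0,"translation":[1,1,9],"angular":[-0.031,0.042,0]},
    {"hand":0.0,"translation":[1,1,12],"angular":[-0.041,0.056,0]},
    {"hand":0.0,"translation":[1,1,15],"angular":[-0.052,0.07,0]},
    {"hand":0.0,"translation":[2,1,18],"angular":[-0.062,0.084,0]},
    {"hand":0.0,"translation":[2,1,18],"angular":[-0.062,0.084,0]},
  ],
  force=80,
)

```text
t: 21.05
eef_pos: [0.4618, 0.2124, 0.1714]
tool_rot: [-0.028, 0.353, 0.934, -0.044]
contact_force: [-0.3, 1.0, 0.1]
gripper_width: 0.072
grasp_force: 78.1
```

```bash
python3 - <<'E'
from meas import *
p,r,o=cur();print(o["t"],p,r.as_matrix()[:,2].round(3),o["gripper_width"],np.round(o["contact_force"],1),np.round(o["torque"],2))
a=bot.read_camera("scene")[...,::-1];cv2.imwrite("pics/s10.png",cv2.resize(a[180:340,120:333],(800,600)))
E
```

```text
21.05 [0.46177056 0.21238368 0.17138235] [-0.084 -0.062 -0.995] 0.07186290859852859 [-0.3  1.   0.1] [ 0.23 -0.06  0.03]
```

View pics/s10.png

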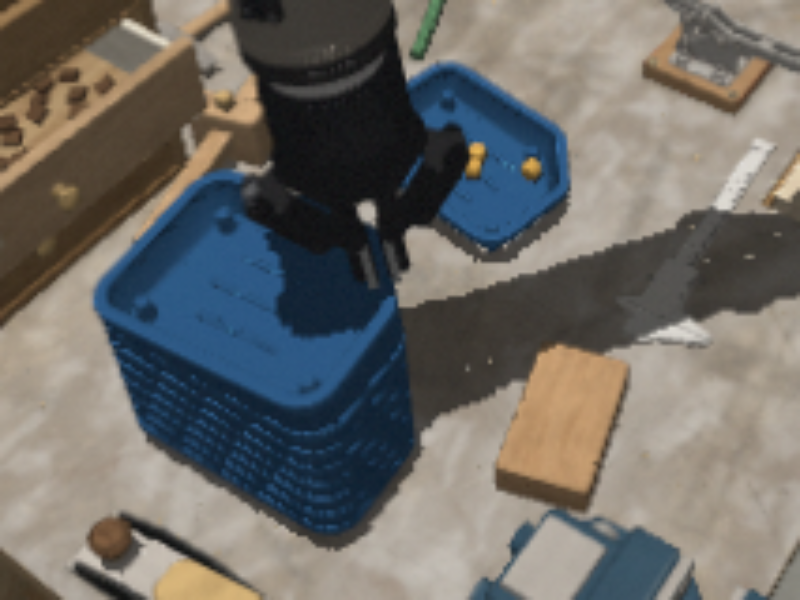

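The scene view shows the tray still pinched at its cut corner (390,280) and rising there, with the far corner resting and the stack standing straight. I tip it on.

Emit:
drive_tool(
  commands=[
    {"hand":0.0,"translation":[0,0,3],"angular":[-0.01,0.014,0]},
    {"hand":0.0,"translation":[1,1,6],"angular":[-0.021,0.028,0]},
    {"hand":0.0,"translation":[1,1,9],"angular":[-0.031,0.042,0]},
    {"hand":0.0,"translation":[2,1,12],"angular":[-0.041,0.056,0]},
    {"hand":0.0,"translation":[3,2,15],"angular":[-0.052,0.07,0]},
    {"hand":0.0,"translation":[3,2,18],"angular":[-0.062,0.084,0]},
    {"hand":0.0,"translation":[3,2,18],"angular":[-0.062,0.084,0]},
  ],
)

```text
t: 21.98
eef_pos: [0.4651, 0.2144, 0.1894]
tool_rot: [-0.056, 0.352, 0.93, -0.087]
contact_force: [-0.1, 0.3, -0.8]
gripper_width: 0.072
grasp_force: 77.8
```

```bash
python3 - <<'E'
from meas import *
p,r,o=cur();print(o["t"],p,r.as_matrix()[:,2].round(3),o["gripper_width"],np.round(o["contact_force"],1),np.round(o["torque"],2))
a=bot.read_camera("scene")[...,::-1];cv2.imwrite("pics/s11.png",cv2.resize(a[180:340,120:333],(800,600)))
E
```

```text
21.975 [0.4651282  0.21439176 0.18941836] [-0.166 -0.123 -0.978] 0.07202448563543107 [-0.1  0.3 -0.8] [ 0.12 -0.12  0.02]
```

View pics/s11.png

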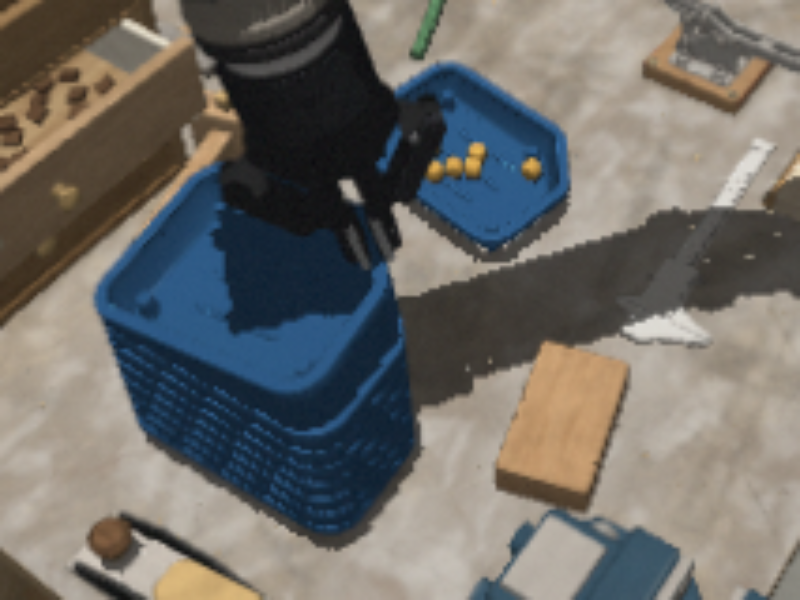

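The tray is tipped, with a clear wedge at the cut corner (400,340), the far corner still resting and the stack unmoved. I lift it, then level it.

Emit:
drive_tool(
  commands=[
    {"hand":0.0,"translation":[0,0,8],"angular":[0,0,0]},
    {"hand":0.0,"translation":[0,0,18],"angular":[0,0,0]},
    {"hand":0.0,"translation":[0,0,33],"angular":[0,0,0]},
    {"hand":0.0,"translation":[0,0,55],"angular":[0,0,0]},
    {"hand":0.0,"translation":[0,0,80],"angular":[0,0,0]},
    {"hand":0.0,"translation":[0,0,105],"angular":[0.02,-0.027,0]},
    {"hand":0.0,"translation":[0,0,125],"angular":[0.052,-0.07,0]},
    {"hand":0.0,"translation":[0,0,135],"angular":[0.087,-0.118,0]},
    {"hand":0.0,"translation":[0,0,140],"angular":[0.114,-0.155,0]},
    {"hand":0.0,"translation":[0,0,140],"angular":[0.124,-0.168,0]},
    {"hand":0.0,"translation":[0,0,140],"angular":[0.124,-0.168,0]},
  ],
)

```text
t: 23.4
eef_pos: [0.4647, 0.2138, 0.3296]
tool_rot: [0.0, 0.354, 0.935, -0.0]
contact_force: [-0.1, 0.9, -1.3]
gripper_width: 0.072
grasp_force: 77.8
```

```bash
python3 - <<'E'
from meas import *
p,r,o=cur();print(o["t"],p,r.as_matrix()[:,2].round(3),r.as_matrix()[:,0].round(3),o["gripper_width"],np.round(o["contact_force"],1),np.round(o["torque"],2))
im={}
for c in("top","scene","wrist"): im[c]=bot.read_camera(c)[...,::-1].copy();cv2.imwrite(f"pics/{c}12.png",im[c])
# kit & remaining stack refits from top and scene
for c in("top","scene"):
    mk=comp(im[c],c,[.58,-.01,.005]);print(c,mk.sum(),fit(K,{c:mk},(.562,-.0084,-.165)))
A=cv2.resize(im["scene"][120:360,60:380],(533,400));B=cv2.resize(im["wrist"],(267,200));z=np.zeros((400,267,3),np.uint8);z[:200]=B;T=cv2.resize(im["top"][120:270,120:320],(267,200));z[200:]=T
cv2.imwrite("pics/m12.png",np.hstack([A,z]))
E
```

```text
23.4 [0.46468357 0.21381141 0.32959826] [ 0. -0. -1.] [-0.749  0.663 -0.001] 0.07235490660887903 [-0.1  0.9 -1.3] [-0.    0.08  0.04]
top 1915.0 (array([ 0.5568, -0.0073, -0.1607]), np.float64(0.058))
scene 10772.0 (array([ 0.5659, -0.008 , -0.1566]), np.float64(0.837))
```

View pics/m12.png

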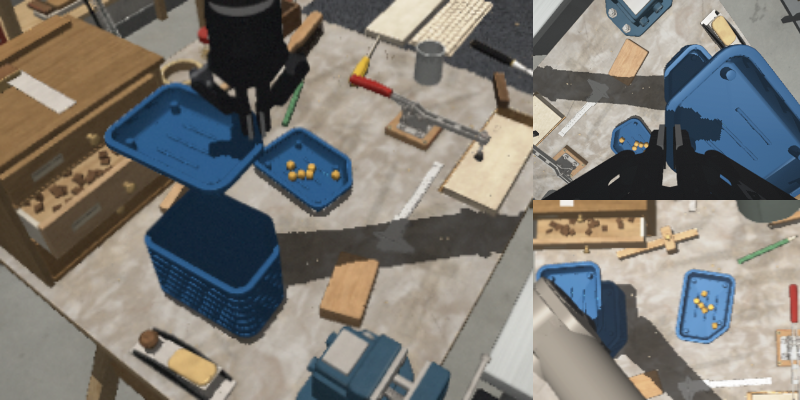

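The tray has come off cleanly. It is held over the intact stack, the beaker stands upright, and the feet are in the kit tray. I move it above the kit tray.

Emit:
drive_tool(
  commands=[
    {"hand":0.0,"translation":[2,-15,0],"angular":[0,0,-0.014]},
    {"hand":0.0,"translation":[5,-45,0],"angular":[0,0,-0.04]},
    {"hand":0.0,"translation":[9,-85,0],"angular":[0,0,-0.076]},
    {"hand":0.0,"translation":[14,-130,0],"angular":[0,0,-0.117]},
    {"hand":0.0,"translation":[19,-175,-10],"angular":[0,0,-0.158]},
    {"hand":0.0,"translation":[23,-210,-35],"angular":[0,0,-0.19]},
    {"hand":0.0,"translation":[25,-235,-70],"angular":[0,0,-0.212]},
    {"hand":0.0,"translation":[27,-248,-105],"angular":[0,0,-0.224]},
    {"hand":0.0,"translation":[27,-248,-140],"angular":[0,0,-0.224]},
    {"hand":0.0,"translation":[27,-248,-165],"angular":[0,0,-0.224]},
    {"hand":0.0,"translation":[27,-248,-178],"angular":[0,0,-0.224]},
    {"hand":0.0,"translation":[27,-248,-180],"angular":[0,0,-0.224]},
  ],
)

```text
t: 25.05
eef_pos: [0.4916, -0.0344, 0.1488]
tool_rot: [-0.0, 0.457, 0.89, -0.0]
contact_force: [-0.4, 1.0, -0.6]
gripper_width: 0.073
grasp_force: 77.7
```

```bash
cat > held.py <<'E'
from meas import *
import sys
p,r,o=cur();print(o["t"],p,r.as_matrix()[:,2].round(3),o["gripper_width"],np.round(o["contact_force"],1))
im={c:bot.read_camera(c)[...,::-1].copy() for c in("top","scene","wrist")}
for c in im: cv2.imwrite(f"pics/{c}{sys.argv[1]}.png",im[c])
H=.115
ks={"top":(.557,-.007,-.161),"scene":(.5647,-.0087,-.1607),"wrist":(.5612,-.0074,-.173)}
def floor(z): 
    P=rim(z);P[:,:2]*=[150/179,100/129];return P
def pose6(M,x):  # x,y,z,yaw,tilt about tray (1,-1) dir (+ = far corner up), tilt about (1,1)
    d=np.array([1,-1,0])/2**.5;e=np.array([1,1,0])/2**.5
    return (Ro.from_euler("z",x[3])*Ro.from_rotvec(d*x[4]+e*x[5])).apply(M)+x[:3]
M=np.r_[rim(.03),rim(.022),floor(0)]
for c in im:
    m=(blue(im[c])>0)
    x0=np.array([.5612,-.0078,H,-.165,0,0]);q=proj(c,pose6(M,x0)).astype(np.int32)
    roi=np.zeros(m.shape,np.uint8);cv2.fillConvexPoly(roi,cv2.convexHull(q),1);roi=cv2.dilate(roi,np.ones((25,25)))
    print(c,"blue in roi",(m&(roi>0)).sum(),"model area",cv2.contourArea(cv2.convexHull(q)))
E
python3 held.py 13
```

```text
25.05 [ 0.49161152 -0.03438596  0.14884468] [-0.001  0.    -1.   ] 0.0725437477021902 [-0.4  1.  -0.6]
top blue in roi 1183 model area 2379.5
scene blue in roi 2606 model area 2062.5
wrist blue in roi 50062 model area 76372.5
```

```bash
cat > held2.py <<'E'
from held import *
zc=p[2]-.0045
cutv=np.array([-.064,-.039,.03])
def model(x): # x,y centre, yaw, tilts; cut point height fixed
    X=np.array([x[0],x[1],0,x[2],x[3],x[4]]);X[2]=zc-pose6(cutv[None],X)[0,2];return X
def cost(x,cams):
    t=0
    for c in cams:
        hsv=cv2.cvtColor(im[c],cv2.COLOR_BGR2HSV);b=blue(im[c])>0
        ign=cv2.dilate(((hsv[...,1]<110)&(hsv[...,2]<75)).astype(np.uint8),np.ones((5,5)))>0
        if c=="top": ign|=cv2.dilate((~b&(hsv[...,1]<45)&(hsv[...,2]<140)).astype(np.uint8),np.ones((5,5)))>0
        q=proj(c,pose6(M,model(x)));S=2;z=np.zeros((384*S,512*S),np.uint8)
        cv2.fillConvexPoly(z,cv2.convexHull(np.round((q+.5)*S*16-8).astype(np.int32)),255,shift=4)
        z=cv2.resize(z,(512,384),interpolation=cv2.INTER_AREA)/255
        roi=cv2.dilate((z>0).astype(np.uint8),np.ones((15,15)))>0
        w=roi&~ign; t+=np.abs(z-b)[w].sum()/z[w].sum()
    return t
x0=np.array([.5612,-.0078,-.165,0,0])
for cams in(("wrist",),("scene",),("top",),("wrist","scene","top")):
    sx=np.array([x0]+[x0+d for d in np.diag([.008,.008,.04,.04,.04])])
    s=minimize(cost,x0,args=(cams,),method="Nelder-Mead",options=dict(initial_simplex=sx,xatol=2e-4,fatol=1e-4,maxfev=350))
    print(cams,s.x.round(4),"z",model(s.x)[2].round(4),"cost",cost(x0,cams).round(3),round(s.fun,3))
E
python3 held2.py 14
```

```text
25.2 [ 0.4925756  -0.03400489  0.15017457] [ 0.002  0.    -1.   ] 0.07265784089646887 [ 0.5 -0.2 -1.1]
top blue in roi 1185 model area 2379.5
scene blue in roi 2578 model area 2062.5
wrist blue in roi 50064 model area 76567.5
('wrist',) [ 0.564  -0.0063 -0.1535 -0.0234  0.0198] z 0.1136 cost 0.056 0.042
('scene',) [ 0.5541  0.0054 -0.1677  0.0516 -0.0723] z 0.1208 cost 0.167 0.139
('top',) [ 0.5562 -0.0064 -0.1514  0.0181 -0.0033] z 0.1171 cost 0.388 0.358
('wrist', 'scene', 'top') [ 0.5595 -0.0061 -0.164  -0.0063  0.022 ] z 0.1148 cost 0.611 0.585
```

Emit:
drive_tool(
  commands=[
    {"hand":0.0,"translation":[0,-1,0],"angular":[0,0,0]},
    {"hand":0.0,"translation":[0,-1,0],"angular":[0,0,0]},
    {"hand":0.0,"translation":[0,-1,0],"angular":[0,0,0]},
    {"hand":0.0,"translation":[0,-1,0],"angular":[0,0,0]},
    {"hand":0.0,"translation":[0,-1,0],"angular":[0,0,0]},
  ],
)

```text
t: 25.98
eef_pos: [0.4919, -0.0349, 0.1493]
tool_rot: [0.0, 0.456, 0.89, 0.0]
contact_force: [-0.6, -0.5, -1.0]
gripper_width: 0.075
grasp_force: 77.7
```

```bash
python3 - <<'E'
from h import *
p,r,o=cur();print(o["t"],p,np.abs(o["joint_vel"]).max(),o["gripper_width"]);print(bot.hand_in())
E
```

```text
25.975 [ 0.49188387 -0.0349466   0.14930077] 0.0021110431493794363 0.07529231074942658
the job is handed in; nothing more can be done
None
```

Handed in at 26 s: all six feet are in the kit tray, the beaker stands upright, and the peeled tray is held still, level to about 1–2° and lined up to within a few mm by my fits, its underside about 11.5 cm above the bench (8.5 cm above the kit tray's rim); I viewed 14 pictures, over the limit of 10.

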